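# Weigh a drone camera cradle on the spring scale

### The job

Hang the silver camera cradle with the orange camera by its bail in the dip of the spring scale's hook, easing its weight on slowly (hook never faster than 5 cm/s) until the scale carries just all of it before you let go, so that the hook neither drops nor springs up then, nor is pushed beyond its range. Let go, wait until the cradle and the hook hang still, then press the recorder's green button fully down to take the reading and let it come up again. Leave the cradle hanging and do not disturb the other things on the bench.

Things in the scene. Friction and masses are not known exactly. Their poses are not given: they have to be found in the camera images.
- cradle_tongue (a point): Middle of the silver cradle's grip tongue, an upright bar 12 (x) by 22 (y) by 52 mm tall, 128 mm above the cradle's underside and 36 mm above cradle_bail; it ends 22 mm above this point. z up. Grip here from above; across the 22 mm (y) keeps the fingers beside the hook. Fingers must not reach more than 27 mm below this point, where the bail is. Grip firmly: the mass is unknown.
- cradle_bail (a point): Underside of the peak of the silver cradle's wire bail, which rests in the hook's dip. The bail (8 mm bar) stands in the y-z plane, slopes down 31 degrees either side of the peak and frames a window 52 mm wide, 54 mm high from the camera's top to the peak. The hook goes through it along the cradle's x, from either side.
- cradle: The silver cradle with orange camera and black lens (lens to -x): origin at the centre of its underside, foot 64 (x) by 68 (y) mm, 150 mm tall in all. Mass unknown, 0.20 to 0.93 kg (it may carry ballast), balanced about its upright middle line. Axes as cradle_tongue.
- hook_seat (a point): Top of the rod at the bottom of the hook's dip, where the bail's peak should rest; starts 264 mm above the bench and moves down with the hook. 8 mm steel rod coming along the scale's -x from the red slider, with a V dip 12 mm deep, 30 mm long, ending in a tip 18 mm farther along -x, its top 17 mm above this point. Nothing is above the hook; slider 112 mm and column 125 mm behind (+x).
- hook (a joint): How far the red slider and its hook have been pulled down the column against the spring, m: 0 unloaded, 0.135 at the lower stop. The spring yields 11.1 mm per newton (90 N/m), lightly damped, so the cradle ends 21 to 101 mm down. The working range ends at 0.125.
- scale: Spring scale: fixed stand, blue base 220 by 110 by 12 mm, graduated aluminium column 384 mm tall; origin on the bench under the column, its -x is the direction in which the hook sticks out, z up. The base lies from 165 mm in front of the column to 55 mm behind it.
- record_top (a point): Centre of the top face of the green push button (32 mm across) on the grey recorder box (100 by 120 by 40 mm, fixed).
- record (a joint): Press of the green button, m: 0 up, 0.006 fully down, which takes 5 N; it counts as pressed from 0.0045 and springs back.
- spare: Black cradle with grey camera, same shape as the silver one, origin at the centre of its underside. Leave alone.
- transmitter: Grey radio transmitter, 110 by 190 by 64 mm, origin under its centre. Leave alone.
- spraycan: Spray can with red cap, 52 mm across, 150 mm tall, origin under its centre. Leave alone.
- mug: White mug, 76 mm across, 85 mm tall, origin under its centre. Leave alone.
- spool: Copper-coloured spool, 54 mm across, 40 mm tall, origin under its centre. Leave alone.
- motor: Small orange and dark motor, 40 mm across, 42 mm tall, origin under its centre. Leave alone.
- driver: Screwdriver with yellow handle, lying along its x. Leave alone.
- propeller: Black propeller lying flat, 220 mm long along its y, 9 mm thick. Leave alone.
Mind the look-alikes: they are no part of the job. What is shaped like the cradle but blue or purple is not meant.

How it is judged (in metres and radians):
On the way, in this order (a step that is already met when the one before it is completed fails the run):
1. the silver cradle hangs by its bail in the dip of the hook, let go, and it and the hook are still (distance between cradle_bail and hook_seat below 0.012 m and contact force between cradle and scale above 1 N and angle between cradle_bail's own z axis and vertical below 0.25 rad and contact force between each of cradle, scale and the fingers below 0.05 N and contact force between each of cradle, scale and the arm below 0.05 N and velocity of joint hook between -0.01 and 0.01 m/s and linear speed of cradle below 0.02 m/s and angular speed of cradle below 0.3 rad/s), for 0.5 s.
2. the green button is pressed fully down while the cradle hangs there still (all of step 1 and value of joint record above 0.0045 m), for 0.05 s.
At the end, for the whole second after the job is handed in: The silver cradle hangs upright (within 14 degrees) from the scale, its bail's peak within 12 mm of the hook's dip, touched by nothing else, cradle and hook still (hook under 10 mm/s, cradle under 20 mm/s and 0.3 rad/s), and the green button is up again (within 1.5 mm) (all of step 1 and value of joint record below 0.0015 m).
It fails at once if the hook drops, is jerked or springs up (faster than 60 mm/s) (velocity of joint hook above 0.06 m/s or velocity of joint hook below -0.06 m/s).
It fails at once if the hook is pushed down beyond the scale's range (125 mm) (value of joint hook above 0.125 m).
It fails at once if the cradle is forced against the scale (more than 25 N) or the robot itself pushes on the scale (more than 5 N) (contact force between cradle and scale above 25 N or contact force between scale and the fingers above 5 N or contact force between scale and the arm above 5 N).
It fails at once if the button is pressed before the cradle hangs free and still (value of joint record above 0.003 m and (not (distance between cradle_bail and hook_seat below 0.012 m) or not (contact force between cradle and scale above 1 N) or not (angle between cradle_bail's own z axis and vertical below 0.25 rad) or not (contact force between cradle and the fingers below 0.05 N) or not (contact force between cradle and the arm below 0.05 N) or not (contact force between scale and the fingers below 0.05 N) or not (contact force between scale and the arm below 0.05 N) or velocity of joint hook above 0.02 m/s or velocity of joint hook below -0.02 m/s or linear speed of cradle above 0.04 m/s)).
It fails at once if something else on the bench is disturbed (moved by more than 20 mm) (distance of any of spare, transmitter, spraycan, mug, spool, motor, driver, propeller from where it was at the start of the episode above 0.02 m).
It also fails if it takes over 67 s, if anything falls off the work surface, if the arm or the gripper's body presses on something with over 40 N, if the wrist force passes 120 N, or if a joint passes its speed limit or range.

### The arm

A 6-joint arm with a two-finger parallel gripper is mounted at the origin on the work surface. World frame = base frame: x ahead of the robot, y to its left, z up, the work surface at z = 0. Lengths are in mm, angles in rad, forces in N, time in s.
With the tool pointing down it reaches from about 300 to 775 mm from the base axis. Payload 14.6 kg.
Tool frame: the origin (TCP) lies midway between the tips of the shut fingers; the grasp point (between the pads) lies 19 mm behind it (manip.hold_point_z is the distance from the TCP to the grasp point, in mm); z points along the fingers, y is the direction in which the jaws open and shut (so a half turn about z gives the same grasp; the last joint's range is limited). The gripper opens to 94 mm and grips with 3 to 60 N. Pads are 16 mm wide; open, the fingers measure 119 mm over their backs; the gripper's body (75 mm by 177 mm) begins 78 mm behind the grasp point.
Start: joints at [-1.31, 0.3, 1.521, -0, 1.321, -0.067], TCP at [177.071, -520.706, 205.446] pointing down, gripper open.
Joint ranges: [-3.03, 3.03], [-0.79, 2.21], [0.23, 2.52], [-1.04, 4.18], [0, 3.07], [-2.55, 2.55]. Speed limits (rad/s): [2.22, 2.22, 2.57, 3.14, 3.14, 3.14].

### API

Orientations are given as [roll, pitch, yaw] about the fixed x, y, z axes, in that order (R = Rz(yaw) Ry(pitch) Rx(roll)).
In Python, from cell import manip gives the robot as it stands.
- The arm moves only by the shell command python3 -m crank 'ROWS' [OPENING] [FORCE]. ROWS is JSON, a list of rows, each an object with "offset": the shift along the world's x, y, z in m, a list of three; "spin": the turn about the world's z in degrees. In form: [{"offset": [dx, dy, dz], "spin": spin}, ...]. A call has exactly 8 rows; each row is the pose to reach, as a shift and turn from the pose measured when the call began; what a row does not reach only later rows make up. A row lasts 1/12 s, in which the tool goes at most 41.7 mm and 7.16 degrees, less where a joint would pass 70% of its speed; a pose out of reach is approached as far as the arm can. A call with a gripper value outside its range is refused whole. OPENING is the opening, from 0 (shut) to 1 (fully open), set as the call begins (- or left out, the last holds). The fingers move at their own pace and stop on an object; FORCE is the grip in N (left out, the last holds). Time passes only in rows, so rows that repeat a pose let the fingers close, or fill a call up. It gives the time, the measured TCP pose, the force and the opening at its end, in the units of the state.
- manip.read_state(): the state, without advancing time (a new reading comes with each control period).
- manip.camera(name): name is "side" or "top" or "wrist"; returns a dict with "pixels" (400x640x3 uint8, red, green, blue), "fx", "fy", "cx", "cy" (pixels), "extrinsics" (4x4, takes a point from world to camera coordinates); the wrist camera has in their place "hand_eye" (4x4, takes a point from camera to tool coordinates, whose origin is the TCP and whose axes are the flange's). Camera axes: x right, y down, z forward; pixel columns grow to the right and rows downward; lengths in mm; the calibration is good to about 2 mm. The wrist camera is an equidistant fisheye: a pixel r from the principal point sees the ray r / f radians off the axis. A picture is of the moment at which its call begins: read the wrist's pose just before it. There is no depth.
- manip.sign_off(): hands the job in, once; it reports no verdict.
Trained networks look in a picture, given as the dict that the camera call returned (one of the last four; its "shot" number tells which), for a name from the list of things; names that differ only in an ending like _2 or _b are one class to them, and where a whole thing is asked for, a point or a joint stands for the part that bears it (a point fixed in the world has none). Each returns a list of dicts, best first, with "conf" (0 to 1); they miss things now and then, are a little off and sometimes report something else, mostly with a low value. They report only what shows in the picture. A call takes as long as a camera call. They do not tell look-alikes from the thing itself.
- manip.search_frame(picture, name): "location" ([x, y, z] in mm, in world coordinates, good to about 4 mm: the middle of the surface that is visible of it).
- manip.masks_of(picture, name): "mask" (400x640 bool, what is visible of it).
The state is a dict: "clock": time; "joints": joint angles; "qd": joint speeds; "effort": joint torques, N m; "eef_pos": TCP position; "eef_rot": TCP orientation; "wrist_force": force on the tool from outside, world axes, zero at the start; "moment": the same for the moment, N m; "finger_gap": finger opening in mm.
Only numpy, scipy, OpenCV 4.12 (cv2) and the standard library are available. Lean on these libraries where they do the work, as an engineer would, in place of code of your own. Each camera call takes 0.05 s, during which the arm holds its last target. There are 200 camera calls.

## Working session

There is one attempt and no reset: what is moved stays moved. The work goes in short steps, Python scripts to look and compute and a shell command to move; the robot and the scene stay as the last step left them, time stands still between calls to the robot, and variables do not carry over. Pictures are saved under pics/ and viewed, about 8 in all and at most 12, crops included, and the job is handed in when it is done.

```bash
mkdir -p pics; ls
cat > h.py <<'E'
import numpy as np, cv2
from cell import manip
def save(p,n): cv2.imwrite('pics/'+n, p["pixels"][:,:,::-1])
def ray(p,u,v):
    E=np.array(p["extrinsics"]);R=E[:3,:3];t=E[:3,3]
    d=R.T@np.array([(u-p["cx"])/p["fx"],(v-p["cy"])/p["fy"],1.]);return -R.T@t,d
def atz(p,u,v,z):
    c,d=ray(p,u,v);return c+d*(z-c[2])/d[2]
def proj(p,X):
    E=np.array(p["extrinsics"]);c=E[:3,:3]@np.array(X,float)+E[:3,3]
    return [round(float(p["fx"]*c[0]/c[2]+p["cx"]),1),round(float(p["fy"]*c[1]/c[2]+p["cy"]),1)]
E
python3 - <<'E'
from h import *
np.set_printoptions(precision=1,suppress=True)
for n in("top","side"):
    p=manip.camera(n);save(p,n+'0.png');E=np.array(p["extrinsics"]);print(n,-E[:3,:3].T@E[:3,3],E[2,:3])
    for k in("cradle","cradle_tongue","cradle_bail","hook_seat","scale","record_top","spare","transmitter","spraycan","mug"):
        print(k,[(np.array(r["location"]),proj(p,r["location"]),round(r["conf"],2)) for r in manip.search_frame(p,k)[:4]])
s=manip.read_state();print(s["clock"],s["wrist_force"],s["eef_rot"])
E
```

```text
pics
top [ 474.    78.1 1531.3] [ 0.1 -0.  -1. ]
cradle [(array([566.9, 218.3,  33.3]), [277.6, 206.5], 0.86), (array([378.8, 294.7,  32.3]), [256.3, 257.2], 0.61), (array([448.9, 188. ,  34.6]), [285.4, 238.3], 0.56)]
cradle_tongue [(array([446.4, 184. ,  28.3]), [286.6, 239.0], 0.79), (array([380.2, 296. ,  30.7]), [256.0, 256.8], 0.6), (array([562.5, 221.1,  32.7]), [276.9, 207.7], 0.52)]
cradle_bail [(array([379.8, 298.8,  29.3]), [255.3, 256.9], 0.87), (array([449.7, 185.8,  28.5]), [286.1, 238.1], 0.81), (array([570.9, 221. ,  34.6]), [276.9, 205.4], 0.67)]
hook_seat [(array([630.3, -43.8, 277. ]), [354.3, 182.0], 0.6)]
scale [(array([618.6, -34.9,  11.5]), [345.2, 193.7], 0.56)]
record_top [(array([ 456.4, -386.8,   63.5]), [442.5, 237.2], 0.37)]
spare [(array([514.1, 362.2,  31.9]), [238.7, 220.5], 0.77), (array([630.3, -44.9, 281.6]), [354.8, 181.8], 0.62)]
transmitter [(array([400.5, 584. ,  46.6]), [176.4, 251.1], 0.7)]
spraycan [(array([678.1, 285.4, 151.4]), [255.3, 172.0], 0.73)]
mug [(array([758. , 177.3,  25.7]), [289.3, 156.1], 0.75)]
side [ 455.3 -693.8 1087.7] [ 0.
[... 425 characters left out ...]
[(array([450. , 175.7,  38.1]), [283.7, 212.8], 0.9), (array([371.6, 295.5,  35. ]), [259.5, 189.0], 0.81), (array([563.6, 212.9,  37.2]), [316.3, 202.0], 0.72)]
hook_seat [(array([633.6, -54.6, 274.1]), [355.5, 217.5], 0.62)]
scale [(array([644.4, -58.7,  10.2]), [352.3, 272.4], 0.9)]
record_top [(array([ 450.2, -383.1,   60.3]), [296.8, 385.5], 0.71)]
spare [(array([516.3, 361.8,  40. ]), [298.9, 171.8], 0.72), (array([ 449.7, -383. ,   61.7]), [296.6, 385.3], 0.52)]
transmitter [(array([397.4, 560.1,  43.1]), [264.6, 138.0], 0.79)]
spraycan [(array([680.8, 271.8,  99.3]), [348.5, 174.5], 0.6)]
mug [(array([ 452.1, -382. ,   58.8]), [297.6, 385.1], 0.16)]
1.1 [-0.9  0.1  0.8] [3.1 0.  0.3]
```

Run:
```python
import cv2
a=cv2.imread('pics/top0.png')[140:280,160:460];b=cv2.imread('pics/side0.png')[120:400,220:440]
cv2.imwrite('pics/a.png',cv2.resize(a,(800,373),interpolation=cv2.INTER_CUBIC))
cv2.imwrite('pics/b.png',cv2.resize(b,(471,600),interpolation=cv2.INTER_CUBIC))
```

```text
(no output)
```

View pics/a.png

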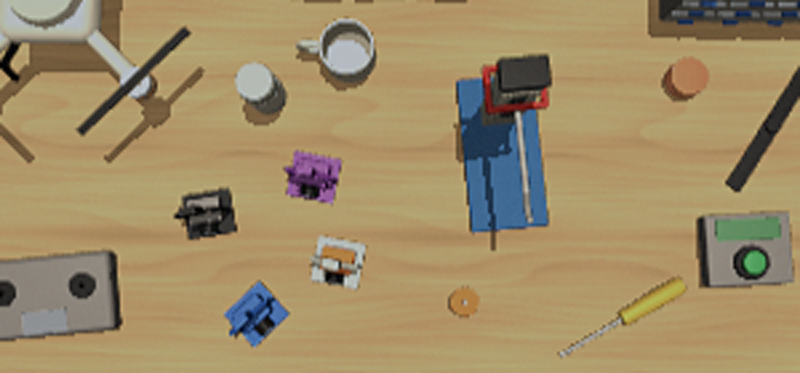

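View pics/b.png

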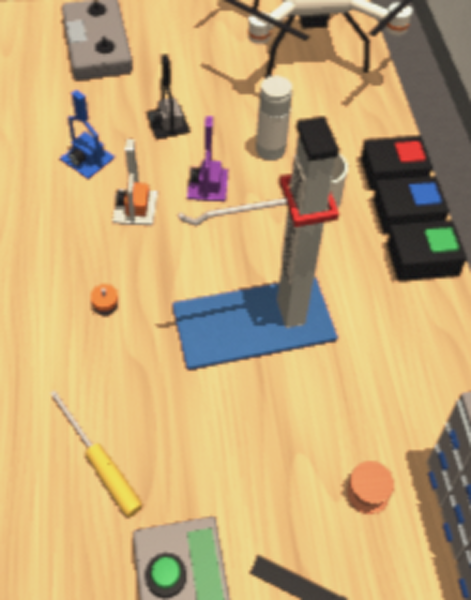

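The top crop shows the silver cradle at full-frame pixel ≈(287,238), the scale hook tip at ≈(358,223) and the green button at ≈(442,238). Blue (256,257) and purple (277,207) are decoys. I'll move above the cradle for a close look.

```bash
python3 -m crank '[{"offset":[0.01,0.03,0.02],"spin":-3},{"offset":[0.025,0.065,0.04],"spin":-9},{"offset":[0.04,0.1,0.06],"spin":-15},{"offset":[0.055,0.135,0.08],"spin":-20},{"offset":[0.07,0.17,0.1],"spin":-25},{"offset":[0.08,0.205,0.12],"spin":-25},{"offset":[0.095,0.24,0.14],"spin":-25},{"offset":[0.11,0.275,0.15],"spin":-25}]' 1 40
python3 -m crank '[{"offset":[0.015,0.035,0],"spin":0},{"offset":[0.03,0.07,0],"spin":0},{"offset":[0.045,0.105,0],"spin":0},{"offset":[0.06,0.14,0],"spin":0},{"offset":[0.075,0.175,0],"spin":0},{"offset":[0.09,0.21,0],"spin":0},{"offset":[0.105,0.245,0],"spin":0},{"offset":[0.12,0.28,0],"spin":0}]'
python3 -m crank '[{"offset":[0.01,0.03,0],"spin":0},{"offset":[0.02,0.06,0],"spin":0},{"offset":[0.03,0.09,0],"spin":0},{"offset":[0.03,0.11,0],"spin":0},{"offset":[0.03,0.11,0],"spin":0},{"offset":[0.03,0.11,0],"spin":0},{"offset":[0.03,0.11,0],"spin":0},{"offset":[0.03,0.11,0],"spin":0}]'
cat >> h.py <<'E'
from scipy.spatial.transform import Rotation as Ro
def wrist():
    s=manip.read_state();p=manip.camera("wrist")
    T=np.eye(4);T[:3,:3]=Ro.from_euler('xyz',s["eef_rot"]).as_matrix();T[:3,3]=s["eef_pos"]
    p["W"]=T@np.array(p["hand_eye"]);return p
def wray(p,u,v):
    a=(u-p["cx"])/p["fx"];b=(v-p["cy"])/p["fy"];r=np.hypot(a,b)+1e-9
    d=np.array([a/r*np.sin(r),b/r*np.sin(r),np.cos(r)]);return p["W"][:3,3],p["W"][:3,:3]@d
def watz(p,u,v,z):
    c,d=wray(p,u,v);return c+d*(z-c[2])/d[2]
def wproj(p,X):
    c=np.linalg.inv(p["W"])@np.append(X,1.);r=np.hypot(c[0],c[1]);t=np.arctan2(r,c[2])
    return [round(float(p["cx"]+p["fx"]*t*c[0]/r),1),round(float(p["cy"]+p["fy"]*t*c[1]/r),1)]
E
python3 - <<'E'
from h import *
np.set_printoptions(precision=1,suppress=True)
p=wrist();save(p,'w0.png');print(p["W"],p["fx"])
for k in("cradle","cradle_tongue","cradle_bail","hook_seat","scale","spare"):
    print(k,[(np.array(r["location"]),wproj(p,r["location"]),round(r["conf"],2)) for r in manip.search_frame(p,k)[:4]])
s=manip.read_state();print(s)
E
```

```text
clock: 1.77
eef_pos: [285.6, -247.9, 356.3]
eef_rot: [3.14, -0.002, -0.109]
wrist_force: [1.4, -1.1, 0.7]
finger_gap: 94.0
clock: 2.43
eef_pos: [405.8, 34.2, 356.6]
eef_rot: [3.14, -0.003, -0.109]
wrist_force: [0.6, -0.6, 0.3]
finger_gap: 93.5
clock: 3.1
eef_pos: [435.8, 143.4, 356.8]
eef_rot: [3.14, -0.003, -0.11]
wrist_force: [0.7, 0.5, 0.1]
finger_gap: 94.0
[[ -0.1  -1.   -0.3 514. ]
 [ -1.    0.1   0.  135.7]
 [  0.    0.3  -1.  536.8]
 [  0.    0.    0.    1. ]] 309.70691628693146
cradle [(array([384.6, 293.5,  33.7]), [238.2, 204.0], 0.96), (array([567.2, 213.3,  34.3]), [268.8, 90.3], 0.89), (array([516.4, 363.6,  37.2]), [187.5, 135.1], 0.36)]
cradle_tongue [(array([386.1, 295.6,  36.1]), [236.6, 203.7], 0.92), (array([566.8, 216.6,  34.8]), [266.8, 90.9], 0.75), (array([458.2, 186.8,  36.6]), [293.0, 154.3], 0.64)]
cradle_bail [(array([560.2, 218.1,  34.3]), [266.4, 95.0], 0.96), (array([382.8, 294.2,  32.3]), [238.2, 204.8], 0.72), (array([453.1, 182.3,  41.6]), [295.9, 157.5], 0.6)]
hook_seat [(array([562.1, -45.8, 272.1]), [504.5, 57.3], 0.62)]
scale [(array([600.2, -40.3,   9.3]), [416.2, 60.0], 0.92)]
spare [(array([514.5, 365.8,  36.9]), [186.6, 136.4], 0.67)]
{'clock': 3.45, 'joints': array([ 0.2,  0. ,  1.5, -0. ,  1.6,  1.9]), 'qd': array([ 0.,  0., -0.,  0.,  0., -0.]), 'effort': array([ -0.1, -38.7, -37.5,  -0. ,  -0.1,  -0. ]), 'eef_pos': array([435.8, 143.9, 356.6]), 'eef_rot': array([ 3.1, -0. , -0.1]), 'wrist_force': array([-1. , -0.4, -0.1]), 'moment': array([ 0.,  0., -0.]), 'finger_gap': 93.91165395360974}
```

View pics/w0.png

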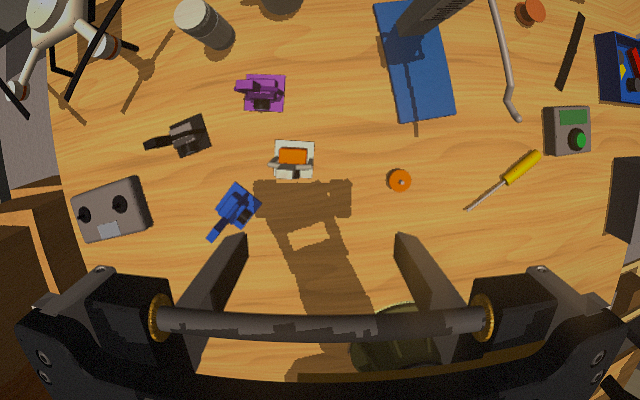

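The wrist view shows the silver cradle at (292,160), the hook dip at about (510,105) and the recorder at (568,130). I'll zoom into the cradle and the hook.

Run:
```python
import cv2,numpy as np
w=cv2.imread('pics/w0.png');t=cv2.imread('pics/top0.png');s=cv2.imread('pics/side0.png')
f=lambda a,x,y:cv2.resize(a[y:y+58,x:x+80],(400,290),interpolation=cv2.INTER_CUBIC)
cv2.imwrite('pics/c.png',np.vstack([np.hstack([f(w,255,130),f(w,470,70)]),np.hstack([f(t,325,180),f(s,285,190)])]))
```

```text
(no output)
```

View pics/c.png

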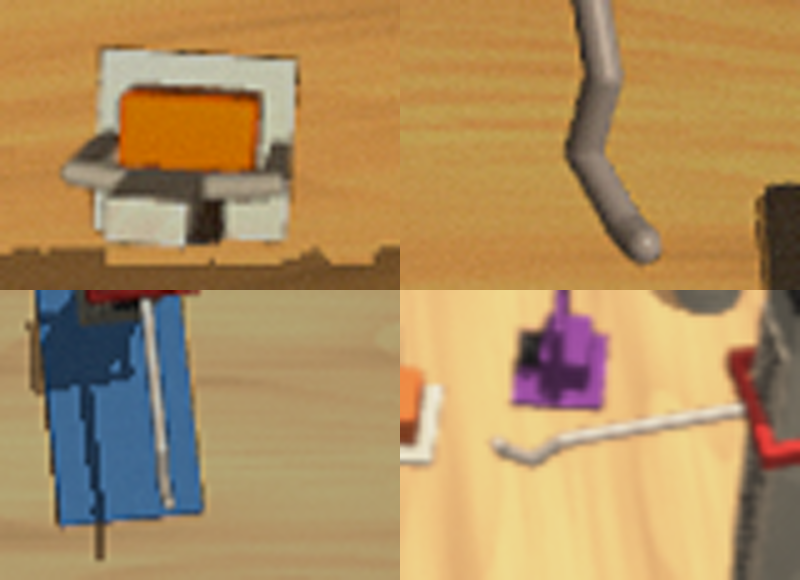

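Run:
```python
from h import *
np.set_printoptions(precision=1,suppress=True)
p=wrist();t=manip.camera("top");s=manip.camera("side")
c=[watz(p,*q,5) for q in((275,139.6),(314.6,142),(313,178.4),(274.4,177))]
print("foot",c,np.mean(c,0));print([np.linalg.norm(c[i]-c[(i+1)%4]) for i in range(4)])
for a,b in((3,0),(2,1)): d=c[b]-c[a];print("yaw",np.degrees(np.arctan2(d[1],d[0])))
d=c[0]-c[1];print("yaw y",np.degrees(np.arctan2(-d[0],d[1])))
print("tongue",watz(p,284.4,173.8,150))
print("W seat",watz(p,507.6,101,260),"tip",watz(p,519,119,278),"shoulder",watz(p,510,85,272))
print("T tip",atz(t,358.6,222.6,279),"root",atz(t,354.4,182,276))
print("S seat",atz(s,311,224,260),"tip",atz(s,304.6,220.6,278),"root",atz(s,354,214,272))
for n,q in(("T base",((325+35/5,180+0),(325+60/5,180+235/5),(325+204/5,180+222/5))),):
  print(n,[atz(t,*x,12) for x in q])
b=[watz(p,*q,12) for q in((375,5),(399,122.5),(456,112))];print("W base",b)
```

```text
foot [array([484. , 218.4,   5. ]), array([471.5, 151.1,   5. ]), array([408.4, 161.2,   5. ]), array([418.8, 228.5,   5. ])] [445.7 189.8   5. ]
[np.float64(68.41769223110619), np.float64(63.90604138732394), np.float64(68.1076581166815), np.float64(65.97700970348703)]
yaw -8.82731953255954
yaw -9.079836303465912
yaw y -10.479884974340797
tongue [447.4 189.9 150. ]
W seat [519.6 -52.3 260. ] tip [502.  -53.1 278. ] shoulder [535.1 -48.6 272. ]
T tip [503. -57. 279.] root [630.4 -44.2 276. ]
S seat [518.7 -52.6 260. ] tip [502.3 -54.  278. ] root [632.2 -41.  272. ]
T base [array([670.3,  15.3,  12. ]), array([492.1,  -4.2,  12. ]), array([ 502.6, -113. ,   12. ])]
W base [array([703.6,  21.3,  12. ]), array([491.9,   3.5,  12. ]), array([ 505.1, -105.7,   12. ])]
```

Positions agree across three views: the cradle is at (446,190) with yaw −9.3°, and its foot measures 64–66×68. The seat is at (519,−53) with scale yaw ≈5.9°. Now I'll grasp.

```bash
python3 -m crank '[{"offset":[0.006,0.023,-0.02],"spin":-3},{"offset":[0.011,0.046,-0.045],"spin":-3},{"offset":[0.011,0.046,-0.08],"spin":-3},{"offset":[0.011,0.046,-0.115],"spin":-3},{"offset":[0.011,0.046,-0.145],"spin":-3},{"offset":[0.011,0.046,-0.165],"spin":-3},{"offset":[0.011,0.046,-0.165],"spin":-3},{"offset":[0.011,0.046,-0.165],"spin":-3}]' 1 40
python3 - <<'E'
from h import *
s=manip.read_state();print(s["eef_pos"],np.degrees(s["eef_rot"]),s["wrist_force"])
p=wrist();save(p,'w1.png')
T=np.array([446.5,190,150]);print(wproj(p,T))
cv2.imwrite('pics/w1c.png',cv2.resize(p["pixels"][80:320,120:520,::-1],(800,480)))
E
```

```text
clock: 4.27
eef_pos: [446.7, 190.1, 191.8]
eef_rot: [3.139, -0.002, -0.162]
wrist_force: [0.6, -0.3, 1.8]
finger_gap: 93.8
[446.74418229 190.09500593 191.7686356 ] [ 1.79878260e+02 -1.10405324e-01 -9.25981677e+00] [ 0.60643376 -0.31481821  1.79848168]
[322.0, 222.2]
```

View pics/w1c.png

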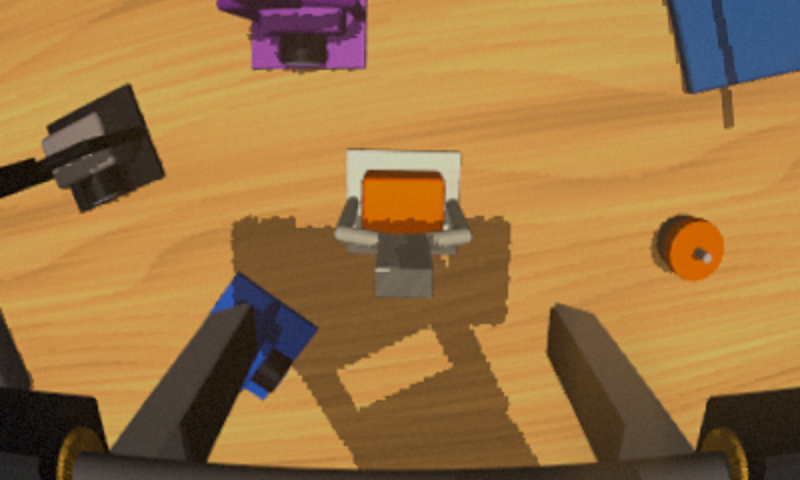

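The tongue top is at (322,221), where it was predicted to be (322,222), and the cradle is square to the jaws. Descend and grip.

```bash
python3 -m crank '[{"offset":[0,0,-0.03],"spin":-0.5},{"offset":[0,0,-0.05],"spin":-0.5},{"offset":[0,0,-0.065],"spin":-0.5},{"offset":[0,0,-0.075],"spin":-0.5},{"offset":[0,0,-0.079],"spin":-0.5},{"offset":[0,0,-0.079],"spin":-0.5},{"offset":[0,0,-0.079],"spin":-0.5},{"offset":[0,0,-0.079],"spin":-0.5}]' 1 45
python3 -m crank '[{"offset":[0,0,0],"spin":0},{"offset":[0,0,0],"spin":0},{"offset":[0,0,0],"spin":0},{"offset":[0,0,0],"spin":0},{"offset":[0,0,0],"spin":0},{"offset":[0,0,0],"spin":0},{"offset":[0,0,0],"spin":0},{"offset":[0,0,0],"spin":0}]' 0 45
python3 - <<'E'
from h import *
s=manip.read_state();print(s["eef_pos"],np.degrees(s["eef_rot"]),s["wrist_force"],s["finger_gap"])
E
```

```text
clock: 4.98
eef_pos: [447.9, 190.5, 115.1]
eef_rot: [3.141, -0.006, -0.17]
wrist_force: [-0.6, 0.0, -0.1]
finger_gap: 93.7
clock: 5.65
eef_pos: [447.9, 190.5, 115.1]
eef_rot: [3.141, -0.006, -0.17]
wrist_force: [0.4, 1.1, 0.4]
finger_gap: 44.1
[447.89069008 190.48924212 115.05568458] [179.99040073  -0.31696874  -9.75846982] [0.38005461 1.06441433 0.36367542] 44.050681962807815
```

```bash
python3 -m crank '[{"offset":[0,0,0],"spin":0},{"offset":[0,0,0],"spin":0},{"offset":[0,0,0],"spin":0},{"offset":[0,0,0],"spin":0},{"offset":[0,0,0],"spin":0},{"offset":[0,0,0],"spin":0},{"offset":[0,0,0],"spin":0},{"offset":[0,0,0],"spin":0}]' 0 45
python3 -m crank '[{"offset":[0,0,0.005],"spin":0},{"offset":[0,0,0.015],"spin":0},{"offset":[0,0,0.03],"spin":0},{"offset":[0,0,0.045],"spin":0},{"offset":[0,0,0.06],"spin":0},{"offset":[0,0,0.07],"spin":0},{"offset":[0,0,0.075],"spin":0},{"offset":[0,0,0.075],"spin":0}]'
python3 - <<'E'
from h import *
import time
f=[]
for i in range(6):
    p=manip.camera("wrist");f.append(manip.read_state()["wrist_force"])
print(np.mean(f,0),np.std(f,0));s=manip.read_state();print(s["eef_pos"],np.degrees(s["eef_rot"]),s["moment"],s["finger_gap"])
E
```

```text
clock: 6.32
eef_pos: [447.8, 190.4, 114.9]
eef_rot: [3.141, -0.005, -0.17]
wrist_force: [-0.5, -0.9, -2.7]
finger_gap: 21.6
clock: 6.98
eef_pos: [448.1, 190.5, 191.0]
eef_rot: [-3.141, -0.007, -0.17]
wrist_force: [0.3, -0.4, -7.4]
finger_gap: 21.7
[ 0.08318164  0.10310749 -7.21115876] [0.43325508 0.45304599 0.51230346]
[447.5347996  190.28946312 189.24907572] [179.93947414  -0.23693214  -9.76259427] [0.0211893  0.04243741 0.02080914] 21.738106229321478
```

It weighs about 7.2 N, so the expected hook travel is about 80 mm. Next I'll go to the pre-hook pose, 50 mm in front of the seat.

```bash
python3 -m crank '[{"offset":[0,-0.004,0.012],"spin":1},{"offset":[0,-0.012,0.03],"spin":2},{"offset":[0.002,-0.027,0.052],"spin":4},{"offset":[0.004,-0.047,0.075],"spin":6},{"offset":[0.006,-0.07,0.097],"spin":8},{"offset":[0.008,-0.095,0.115],"spin":10},{"offset":[0.01,-0.12,0.125],"spin":12},{"offset":[0.012,-0.145,0.129],"spin":14}]'
python3 -m crank '[{"offset":[0.001,-0.023,0],"spin":0.8},{"offset":[0.003,-0.044,0],"spin":1.7},{"offset":[0.005,-0.064,0],"spin":1.7},{"offset":[0.007,-0.081,0],"spin":1.7},{"offset":[0.008,-0.094,0],"spin":1.7},{"offset":[0.009,-0.101,0],"spin":1.7},{"offset":[0.009,-0.103,0],"spin":1.7},{"offset":[0.009,-0.103,0],"spin":1.7}]'
python3 - <<'E'
from h import *
np.set_printoptions(precision=1,suppress=True)
s=manip.read_state();print(s["eef_pos"],np.degrees(s["eef_rot"]),s["wrist_force"],s["finger_gap"])
p=manip.camera("side");w=wrist();e=s["eef_pos"];print(proj(p,[519,-53,264]),proj(p,e-[0,0,23]))
f=lambda a,x,y,W=120,H=90:cv2.resize(a["pixels"][y:y+H,x:x+W,::-1],(400,300),interpolation=cv2.INTER_CUBIC)
W=cv2.resize(w["pixels"][:,:,::-1],(400,250))
q=proj(p,e-[0,0,23]);a=f(p,int(q[0])-50,int(q[1])-45)
t=manip.camera("top");q2=proj(t,e);b=f(t,int(q2[0])-60,int(q2[1])-60)
print(q,q2);c=f(w,230,100,200,150)
cv2.imwrite('pics/d.png',np.vstack([np.hstack([a,b]),np.hstack([c,cv2.resize(W,(400,300))])]))
E
```

```text
clock: 7.95
eef_pos: [459.8, 44.2, 319.8]
eef_rot: [3.14, -0.006, 0.076]
wrist_force: [0.6, -0.7, -7.2]
finger_gap: 21.9
clock: 8.62
eef_pos: [468.7, -58.8, 319.5]
eef_rot: [3.141, -0.006, 0.105]
wrist_force: [-0.0, 0.5, -6.6]
finger_gap: 22.0
[468.7 -58.8 319.5] [179.9  -0.3   6. ] [-0.   0.5 -6.6] 21.97100568425052
[311.1, 223.1] [291.2, 218.6]
[291.2, 218.6] [360.7, 233.7]
```

View pics/d.png

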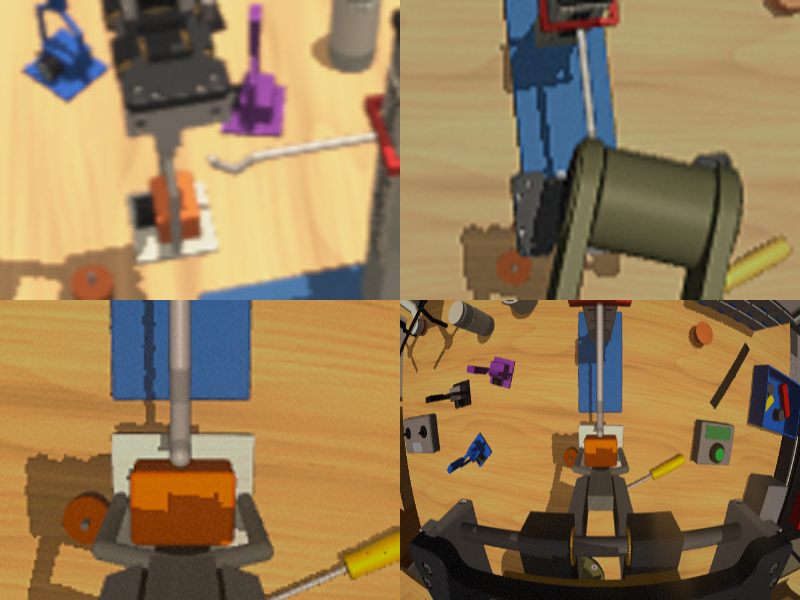

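The side crop shows the hook tip at the height of the bail window, with the bail about 30 mm in front of it. In the wrist view the hook (x≈320) lies in the middle of the window (x≈321) and parallel to the tool. I'll refine the numbers and then drive in.

Run:
```python
from h import *
np.set_printoptions(precision=1,suppress=True)
p=wrist();s=manip.read_state();e=s["eef_pos"];y=s["eef_rot"][2]
print("tip",watz(p,320,176,277),"pred tip px",wproj(p,[501.5,-54.8,277]))
print("rod mid px(230+177/2,100+35)",watz(p,230+179/2,100+30,272))
print("orange centre",watz(p,230+183/2,100+205/2,e[2]-23-54-10), e)
```

```text
tip [504.  -52.8 277. ] pred tip px [322.4, 179.6]
rod mid px(230+177/2,100+35) [537.2 -48.9 272. ]
orange centre [471.7 -57.4 232.8] [468.8 -58.2 319.8]
```

```bash
python3 -m crank '[{"offset":[0.005,0.001,0],"spin":0},{"offset":[0.014,0.002,0],"spin":0},{"offset":[0.023,0.003,0],"spin":0},{"offset":[0.032,0.004,0],"spin":0},{"offset":[0.041,0.005,0],"spin":0},{"offset":[0.048,0.006,0],"spin":0},{"offset":[0.0515,0.006,0],"spin":0},{"offset":[0.0515,0.006,0],"spin":0}]'
python3 -m crank '[{"offset":[0,0,-0.002],"spin":0},{"offset":[0,0,-0.005],"spin":0},{"offset":[0,0,-0.008],"spin":0},{"offset":[0,0,-0.011],"spin":0},{"offset":[0,0,-0.014],"spin":0},{"offset":[0,0,-0.017],"spin":0},{"offset":[0,0,-0.02],"spin":0},{"offset":[0,0,-0.022],"spin":0}]'
python3 - <<'E'
from h import *
np.set_printoptions(precision=1,suppress=True)
s=manip.read_state();e=s["eef_pos"];print(e,np.degrees(s["eef_rot"]),s["wrist_force"],s["finger_gap"])
p=manip.camera("side");w=wrist()
q=proj(p,e-[0,0,23]);x,y=int(q[0])-50,int(q[1])-45;print(q,x,y,proj(p,[519.5,-52.3,264]))
a=cv2.resize(p["pixels"][y:y+75,x:x+100,::-1],(400,300),interpolation=cv2.INTER_CUBIC)
c=cv2.resize(w["pixels"][100:250,230:430,::-1],(400,300),interpolation=cv2.INTER_CUBIC)
cv2.imwrite('pics/e.png',np.hstack([a,c]))
E
```

```text
clock: 9.48
eef_pos: [520.9, -52.1, 319.3]
eef_rot: [3.141, -0.006, 0.107]
wrist_force: [1.0, 0.6, -6.9]
finger_gap: 21.5
clock: 10.15
eef_pos: [520.8, -52.1, 296.9]
eef_rot: [3.141, -0.005, 0.107]
wrist_force: [0.1, -0.0, -7.2]
finger_gap: 21.7
[520.8 -52.1 296.9] [180.   -0.3   6.1] [ 0.1 -0.  -7.2] 21.711859319911365
[311.8, 220.4] 261 175 [311.3, 222.9]
```

View pics/e.png

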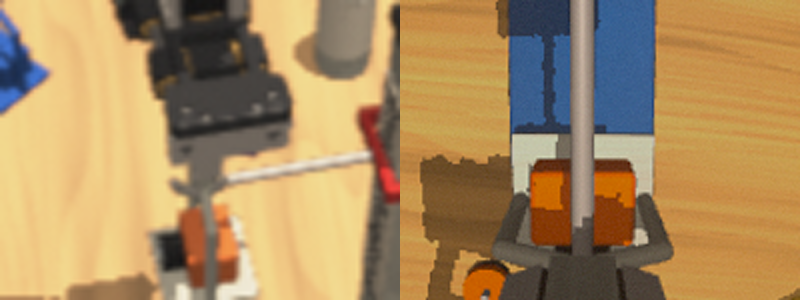

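The side crop shows the hook tip through the window and poking out in front of the bail, centred in the wrist view. Now I'll lower slowly.

```bash
R='';
python3 -m crank '[{"offset":[0,0,-0.001],"spin":0},{"offset":[0,0,-0.0025],"spin":0},{"offset":[0,0,-0.004],"spin":0},{"offset":[0,0,-0.0055],"spin":0},{"offset":[0,0,-0.007],"spin":0},{"offset":[0,0,-0.0085],"spin":0},{"offset":[0,0,-0.01],"spin":0},{"offset":[0,0,-0.0115],"spin":0}]'
python3 -m crank '[{"offset":[0,0,-0.0015],"spin":0},{"offset":[0,0,-0.003],"spin":0},{"offset":[0,0,-0.0045],"spin":0},{"offset":[0,0,-0.006],"spin":0},{"offset":[0,0,-0.0075],"spin":0},{"offset":[0,0,-0.009],"spin":0},{"offset":[0,0,-0.0105],"spin":0},{"offset":[0,0,-0.012],"spin":0}]'
python3 -m crank '[{"offset":[0,0,-0.0015],"spin":0},{"offset":[0,0,-0.003],"spin":0},{"offset":[0,0,-0.0045],"spin":0},{"offset":[0,0,-0.006],"spin":0},{"offset":[0,0,-0.0075],"spin":0},{"offset":[0,0,-0.009],"spin":0},{"offset":[0,0,-0.0105],"spin":0},{"offset":[0,0,-0.012],"spin":0}]'
python3 - <<'E'
from h import *
np.set_printoptions(precision=1,suppress=True)
f=[]
for i in range(5):
    p=wrist();f.append(manip.read_state()["wrist_force"])
print(np.mean(f,0),manip.read_state()["eef_pos"],manip.read_state()["moment"])
E
```

```text
clock: 10.92
eef_pos: [520.8, -52.1, 285.3]
eef_rot: [3.141, -0.005, 0.107]
wrist_force: [0.4, -0.4, -7.0]
finger_gap: 21.8
clock: 11.58
eef_pos: [520.8, -52.1, 273.2]
eef_rot: [3.141, -0.005, 0.107]
wrist_force: [0.3, -0.4, -5.2]
finger_gap: 21.6
clock: 12.25
eef_pos: [520.8, -52.1, 261.1]
eef_rot: [3.141, -0.005, 0.107]
wrist_force: [-1.3, 0.2, -4.7]
finger_gap: 21.6
[-0.   0.4 -4.5] [520.8 -52.1 261.4] [ 0.1  0.1 -0. ]
```

Contact came at about z 287. The wrist load is now −4.5 N at a depth of about 26 mm, in line with 90 N/m, and there is no side force. Continue.

```bash
python3 -m crank '[{"offset":[0,0,-0.0015],"spin":0},{"offset":[0,0,-0.0035],"spin":0},{"offset":[0,0,-0.0055],"spin":0},{"offset":[0,0,-0.0075],"spin":0},{"offset":[0,0,-0.0095],"spin":0},{"offset":[0,0,-0.0115],"spin":0},{"offset":[0,0,-0.0135],"spin":0},{"offset":[0,0,-0.0155],"spin":0}]'
python3 -m crank '[{"offset":[0,0,-0.002],"spin":0},{"offset":[0,0,-0.004],"spin":0},{"offset":[0,0,-0.006],"spin":0},{"offset":[0,0,-0.008],"spin":0},{"offset":[0,0,-0.01],"spin":0},{"offset":[0,0,-0.012],"spin":0},{"offset":[0,0,-0.0135],"spin":0},{"offset":[0,0,-0.0145],"spin":0}]'
python3 -m crank '[{"offset":[0,0,-0.001],"spin":0},{"offset":[0,0,-0.0025],"spin":0},{"offset":[0,0,-0.004],"spin":0},{"offset":[0,0,-0.0055],"spin":0},{"offset":[0,0,-0.007],"spin":0},{"offset":[0,0,-0.008],"spin":0},{"offset":[0,0,-0.009],"spin":0},{"offset":[0,0,-0.009],"spin":0}]'
python3 - <<'E'
from h import *
np.set_printoptions(precision=2,suppress=True)
f=[]
for i in range(16):
    p=manip.camera("wrist");f.append(manip.read_state()["wrist_force"])
print(np.mean(f,0),np.std(f,0),manip.read_state()["eef_pos"],manip.read_state()["moment"])
E
```

```text
clock: 13.17
eef_pos: [520.9, -52.1, 245.7]
eef_rot: [3.141, -0.005, 0.107]
wrist_force: [-0.4, -0.6, -3.8]
finger_gap: 21.7
clock: 13.83
eef_pos: [520.9, -52.1, 231.0]
eef_rot: [3.141, -0.006, 0.107]
wrist_force: [-0.7, 0.6, -0.7]
finger_gap: 22.1
clock: 14.5
eef_pos: [520.9, -52.1, 221.8]
eef_rot: [3.141, -0.005, 0.107]
wrist_force: [0.2, 0.4, -1.2]
finger_gap: 21.8
[-0.67 -0.07 -0.77] [0.45 0.58 0.41] [520.88 -52.11 222.03] [0.07 0.15 0.01]
```

About −0.8 N is left. The depth and force figures imply contact around z 291 rather than 287, so I'll check that the bail sits at the bottom of the dip and not on its slope.

Run:
```python
from h import *
np.set_printoptions(precision=2,suppress=True)
A=[];f=[]
for i in range(12):
    p=manip.camera("side");A.append(p["pixels"].astype(float));s=manip.read_state();f.append(np.r_[s["wrist_force"],s["moment"]])
print(np.mean(f,0));e=s["eef_pos"]
q=proj(p,e-[0,0,23]);x,y=int(q[0])-32,int(q[1])-30;print(q,x,y)
for d in(62,65,68,71): print(d,"seat",proj(p,[519.5,-52.3,264-d]),"tip",proj(p,[501.6,-54.2,277-d]),"root",proj(p,[631,-41,272-d]))
a=np.mean(A,0).astype(np.uint8)[y:y+60,x:x+80,::-1]
cv2.imwrite('pics/f.png',cv2.resize(a,(800,600),interpolation=cv2.INTER_CUBIC))
```

```text
[-0.78  0.15 -0.69  0.02  0.16  0.  ]
[311.8, 237.7] 279 207
62 seat [311.3, 237.2] tip [304.7, 235.4] root [351.8, 228.5]
65 seat [311.3, 237.8] tip [304.7, 236.1] root [351.7, 229.2]
68 seat [311.3, 238.5] tip [304.7, 236.8] root [351.6, 229.9]
71 seat [311.3, 239.1] tip [304.7, 237.4] root [351.6, 230.5]
```

View pics/f.png

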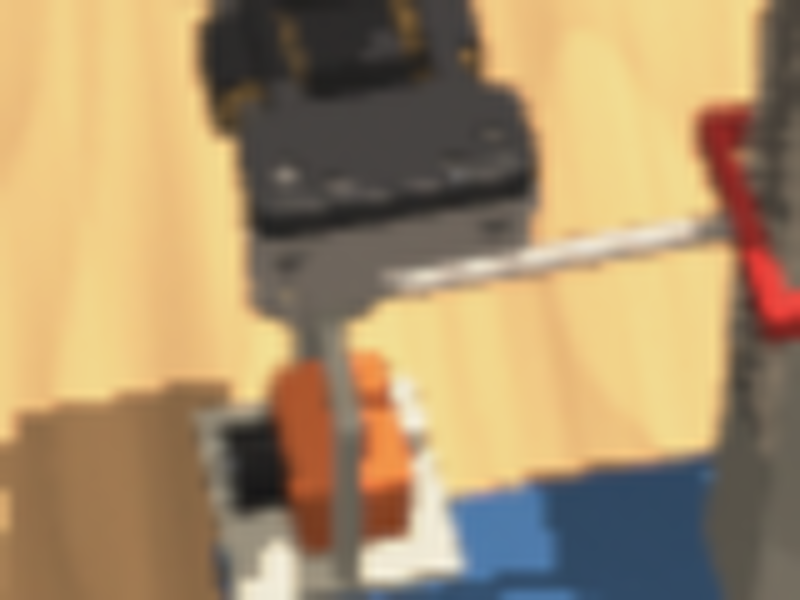

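The bail is hidden behind the fingers at crop (340,320). The slider root is at (352,230). I'll measure the hook depth from the slider's shift between the first and the current side views.

```bash
cat > hd.py <<'E'
from h import *
def red(img):
    h=cv2.cvtColor(img,cv2.COLOR_RGB2HSV).astype(int);m=((h[...,0]<6)|(h[...,0]>174))&(h[...,1]>170)&(h[...,2]>90)
    m[:,:345]=0;m[:,385:]=0;m[:195]=0;m[275:]=0
    return m
def cen(img):
    m=red(img);v,u=np.nonzero(m);return u.mean(),v.mean(),len(u)
def depth(img,p):
    a=cen(cv2.imread('pics/side0.png')[:,:,::-1].copy());b=cen(img)
    # solve: start point on ray a at z=270; drop d
    X=atz(p,a[0],a[1],270);z=np.arange(0,130,.5)
    vs=[proj(p,X-[0,0,d])[1] for d in z];return float(np.interp(b[1],vs,z)),a,b
E
python3 - <<'E'
from hd import *
p=manip.camera("side");print(depth(p["pixels"],p))
E
```

```text
(67.7115384615385, (np.float64(363.41379310344826), np.float64(217.02758620689656), 145), (np.float64(360.8692307692308), np.float64(232.6846153846154), 130))
```

```bash
python3 -m crank '[{"offset":[-0.0005,0,0],"spin":0},{"offset":[-0.001,0,0],"spin":0},{"offset":[-0.0015,0,0],"spin":0},{"offset":[-0.002,0,0],"spin":0},{"offset":[-0.0025,0,0],"spin":0},{"offset":[-0.003,0,0],"spin":0},{"offset":[-0.003,0,0],"spin":0},{"offset":[-0.003,0,0],"spin":0}]'
python3 - <<'E'
from hd import *
np.set_printoptions(precision=2,suppress=True)
f=[];D=[]
for i in range(16):
    p=manip.camera("side");s=manip.read_state();f.append(np.r_[s["wrist_force"],s["moment"]]);D.append(depth(p["pixels"],p)[0])
print(np.mean(f,0),s["eef_pos"],np.mean(D))
E
```

```text
clock: 16.62
eef_pos: [519.7, -52.1, 223.0]
eef_rot: [3.14, -0.011, 0.107]
wrist_force: [12.1, 0.1, -1.5]
finger_gap: 22.0
[12.86  0.58 -0.96  0.14 -2.81 -0.01] [519.69 -52.1  222.99] 67.26473754246575
```

Moving 3 mm in −x met a stiff wall (Fx +13 N), so the bail was already nested in the V bottom with almost no side load. I'll go back to that spot.

```bash
python3 -m crank '[{"offset":[0.0003,0,0],"spin":0},{"offset":[0.0006,0,0],"spin":0},{"offset":[0.0009,0,0],"spin":0},{"offset":[0.0012,0,0],"spin":0},{"offset":[0.0012,0,0],"spin":0},{"offset":[0.0012,0,0],"spin":0},{"offset":[0.0012,0,0],"spin":0},{"offset":[0.0012,0,0],"spin":0}]'
python3 - <<'E'
from hd import *
np.set_printoptions(precision=2,suppress=True)
f=[];D=[]
for i in range(16):
    p=manip.camera("side");s=manip.read_state();f.append(np.r_[s["wrist_force"],s["moment"]]);D.append(depth(p["pixels"],p)[0])
print(np.mean(f,0),s["eef_pos"],s["eef_rot"],np.mean(D))
E
```

```text
clock: 18.08
eef_pos: [520.7, -52.1, 222.8]
eef_rot: [3.14, -0.011, 0.107]
wrist_force: [-1.0, -0.5, -0.5]
finger_gap: 21.7
[-2.15 -0.24 -1.11  0.01  0.53 -0.01] [520.76 -52.09 222.9 ] [ 3.14 -0.01  0.11] 67.27742068738901
```

```bash
python3 -m crank '[{"offset":[-0.0001,0,-0.001],"spin":0},{"offset":[-0.0002,0,-0.002],"spin":0},{"offset":[-0.0002,0,-0.0035],"spin":0},{"offset":[-0.0002,0,-0.005],"spin":0},{"offset":[-0.0002,0,-0.0065],"spin":0},{"offset":[-0.0002,0,-0.008],"spin":0},{"offset":[-0.0002,0,-0.009],"spin":0},{"offset":[-0.0002,0,-0.009],"spin":0}]'
python3 - <<'E'
from hd import *
np.set_printoptions(precision=2,suppress=True)
f=[];D=[]
for i in range(40):
    p=manip.camera("side" if i%4==0 else "wrist");s=manip.read_state();f.append(np.r_[s["wrist_force"],s["moment"]])
    if i%4==0: D.append(depth(p["pixels"],p)[0])
f=np.array(f);print(np.mean(f,0),np.std(f,0),f[:20,2].mean(),f[20:,2].mean(),s["eef_pos"],s["eef_rot"],np.mean(D),s["clock"])
E
```

```text
clock: 19.55
eef_pos: [520.7, -52.1, 213.7]
eef_rot: [3.14, -0.011, 0.107]
wrist_force: [-0.6, 0.4, -0.4]
finger_gap: 21.5
[ 0.17 -0.15 -0.22  0.02 -0.01  0.01] [0.66 0.43 0.45 0.03 0.11 0.03] -0.39008575439377424 -0.043268273184031036 [520.61 -52.1  213.94] [ 3.14 -0.01  0.11] 75.91451886101447 21.55
```

```bash
python3 -m crank '[{"offset":[0,0,-0.0005],"spin":0},{"offset":[0,0,-0.001],"spin":0},{"offset":[0,0,-0.0015],"spin":0},{"offset":[0,0,-0.002],"spin":0},{"offset":[0,0,-0.0025],"spin":0},{"offset":[0,0,-0.0028],"spin":0},{"offset":[0,0,-0.0028],"spin":0},{"offset":[0,0,-0.0028],"spin":0}]'
python3 - <<'E'
from hd import *
np.set_printoptions(precision=2,suppress=True)
f=[]
for i in range(60):
    p=manip.camera("side");s=manip.read_state();f.append(np.r_[s["wrist_force"],s["moment"]])
f=np.array(f);print(np.mean(f,0),s["eef_pos"],depth(p["pixels"],p)[0],s["clock"])
E
```

```text
clock: 22.22
eef_pos: [520.6, -52.1, 211.1]
eef_rot: [3.14, -0.011, 0.107]
wrist_force: [1.0, -0.6, -0.2]
finger_gap: 21.7
[ 0.64  0.01  0.07  0.03 -0.12 -0.  ] [520.61 -52.11 211.11] 78.49193548387098 25.2167
```

The wrist load is now 0.07±0.06 N, so the scale carries everything. Ease the grip, then open.

```bash
python3 -m crank '[{"offset":[0,0,0],"spin":0},{"offset":[0,0,0],"spin":0},{"offset":[0,0,0],"spin":0},{"offset":[0,0,0],"spin":0},{"offset":[0,0,0],"spin":0},{"offset":[0,0,0],"spin":0},{"offset":[0,0,0],"spin":0},{"offset":[0,0,0],"spin":0}]' 0 3
python3 -m crank '[{"offset":[0,0,0],"spin":0},{"offset":[0,0,0],"spin":0},{"offset":[0,0,0],"spin":0},{"offset":[0,0,0],"spin":0},{"offset":[0,0,0],"spin":0},{"offset":[0,0,0],"spin":0},{"offset":[0,0,0],"spin":0},{"offset":[0,0,0],"spin":0}]' 0.7
python3 - <<'E'
from hd import *
s=manip.read_state();print(s["eef_pos"],s["finger_gap"])
p=manip.camera("side");print(depth(p["pixels"],p)[0])
w=wrist();e=s["eef_pos"];q=proj(p,e-[0,0,23]);x,y=int(q[0])-42,int(q[1])-35
a=cv2.resize(p["pixels"][y:y+80,x:x+80,::-1],(400,400),interpolation=cv2.INTER_CUBIC)
c=cv2.resize(w["pixels"][100:300,230:430,::-1],(400,400),interpolation=cv2.INTER_CUBIC)
cv2.imwrite('pics/g.png',np.hstack([a,c]))
E
```

```text
clock: 25.88
eef_pos: [520.6, -52.1, 211.1]
eef_rot: [3.14, -0.011, 0.107]
wrist_force: [1.6, -0.7, -0.6]
finger_gap: 22.2
clock: 26.55
eef_pos: [520.6, -52.1, 211.1]
eef_rot: [3.14, -0.011, 0.107]
wrist_force: [-0.2, -0.4, 0.6]
finger_gap: 65.4
[520.60452012 -52.11331178 211.1255914 ] 65.38537883683136
78.04999999999995
```

View pics/g.png

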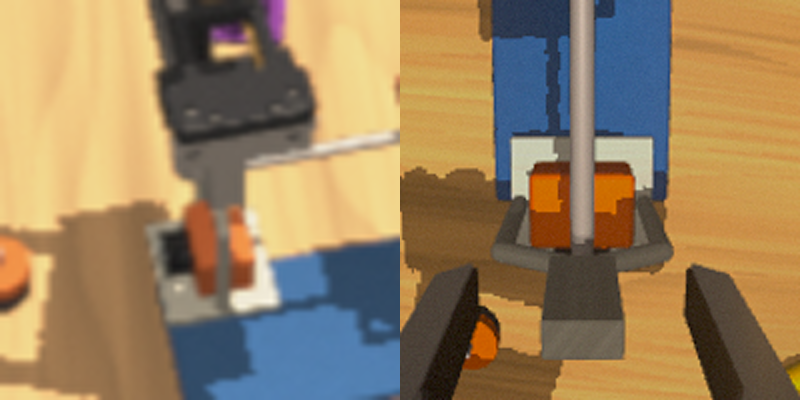

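The cradle hangs free and upright in the dip, centred in the wrist view (582→x≈321), and the depth is unchanged at 78 mm. Retreat upward and go over to the recorder.

```bash
python3 -m crank '[{"offset":[0,0,0.005],"spin":0},{"offset":[0,0,0.018],"spin":0},{"offset":[0,0,0.036],"spin":0},{"offset":[0,0,0.056],"spin":0},{"offset":[0,0,0.08],"spin":0},{"offset":[0,0,0.105],"spin":0},{"offset":[0,0,0.125],"spin":0},{"offset":[0,0,0.13],"spin":0}]' 0.7
python3 -m crank '[{"offset":[-0.004,-0.02,0],"spin":0},{"offset":[-0.01,-0.05,0],"spin":0},{"offset":[-0.018,-0.085,0],"spin":0},{"offset":[-0.026,-0.12,0],"spin":0},{"offset":[-0.034,-0.155,0],"spin":0},{"offset":[-0.042,-0.19,0],"spin":0},{"offset":[-0.05,-0.225,0],"spin":0},{"offset":[-0.056,-0.26,0],"spin":0}]' 0 20
python3 -m crank '[{"offset":[-0.004,-0.03,-0.02],"spin":0},{"offset":[-0.01,-0.055,-0.05],"spin":0},{"offset":[-0.012,-0.07,-0.08],"spin":0},{"offset":[-0.012,-0.072,-0.11],"spin":0},{"offset":[-0.012,-0.072,-0.13],"spin":0},{"offset":[-0.012,-0.072,-0.14],"spin":0},{"offset":[-0.012,-0.072,-0.14],"spin":0},{"offset":[-0.012,-0.072,-0.14],"spin":0}]'
python3 - <<'E'
from hd import *
np.set_printoptions(precision=1,suppress=True)
p=manip.camera("side");print(depth(p["pixels"],p)[0])
w=wrist();s=manip.read_state();print(s["eef_pos"],s["finger_gap"],[(r["location"],wproj(w,r["location"]),r["conf"]) for r in manip.search_frame(w,"record_top")[:2]])
im=w["pixels"];h=cv2.cvtColor(im,cv2.COLOR_RGB2HSV);m=((h[...,0]>45)&(h[...,0]<75)&(h[...,1]>150)&(h[...,2]>110)).astype(np.uint8)
n,l,st,c=cv2.connectedComponentsWithStats(m)
for i in range(1,n):
    if st[i,4]>60: print(st[i],c[i],watz(w,*c[i],60))
a=cv2.resize(p["pixels"][200:280,280:360,::-1],(300,300),interpolation=cv2.INTER_CUBIC)
cv2.imwrite('pics/i.png',np.hstack([a,cv2.resize(im[:,:,::-1],(480,300))]))
E
```

```text
clock: 27.32
eef_pos: [521.1, -52.2, 344.8]
eef_rot: [3.139, -0.016, 0.107]
wrist_force: [0.3, 0.6, -0.4]
finger_gap: 65.6
clock: 27.98
eef_pos: [464.2, -313.8, 344.1]
eef_rot: [3.139, -0.015, 0.107]
wrist_force: [0.5, 0.2, 0.4]
finger_gap: 16.0
clock: 28.65
eef_pos: [452.4, -385.7, 204.7]
eef_rot: [3.139, -0.015, 0.107]
wrist_force: [-0.1, 0.1, 0.5]
finger_gap: 0.4
78.45325203252037
[ 452.7 -386.   205.8] 0.7078598680893275 [([446.5, -387.8, 65.7], [322.5, 198.8], 0.78)]
[307 179  28  19 349] [322.1 188.3] [ 456.6 -386.3   60. ]
```

View pics/i.png

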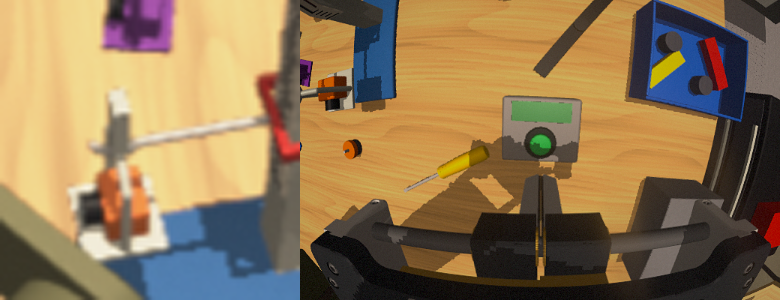

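The cradle hangs still in the hook (tongue at crop (118,100), depth 78.5 mm). The shut fingers are over the green button, which several views put at ≈(452,−386), z≈60–63. Descend to press.

```bash
python3 -m crank '[{"offset":[0,-0.0005,-0.02],"spin":0},{"offset":[0,-0.0005,-0.045],"spin":0},{"offset":[0,-0.0005,-0.07],"spin":0},{"offset":[0,-0.0005,-0.095],"spin":0},{"offset":[0,-0.0005,-0.115],"spin":0},{"offset":[0,-0.0005,-0.128],"spin":0},{"offset":[0,-0.0005,-0.133],"spin":0},{"offset":[0,-0.0005,-0.133],"spin":0}]' 0 20
python3 -m crank '[{"offset":[0,0,-0.0015],"spin":0},{"offset":[0,0,-0.003],"spin":0},{"offset":[0,0,-0.0045],"spin":0},{"offset":[0,0,-0.006],"spin":0},{"offset":[0,0,-0.0075],"spin":0},{"offset":[0,0,-0.009],"spin":0},{"offset":[0,0,-0.01],"spin":0},{"offset":[0,0,-0.01],"spin":0}]'
```

```text
clock: 29.47
eef_pos: [452.7, -386.4, 72.7]
eef_rot: [3.137, -0.017, 0.107]
wrist_force: [-0.6, -0.1, -0.0]
finger_gap: 0.6
clock: 30.13
eef_pos: [452.7, -386.4, 62.5]
eef_rot: [3.137, -0.017, 0.107]
wrist_force: [0.4, -0.3, -1.0]
finger_gap: 0.5
```

```bash
python3 -m crank '[{"offset":[0,0,-0.0005],"spin":0},{"offset":[0,0,-0.001],"spin":0},{"offset":[0,0,-0.0015],"spin":0},{"offset":[0,0,-0.002],"spin":0},{"offset":[0,0,-0.0025],"spin":0},{"offset":[0,0,-0.003],"spin":0},{"offset":[0,0,-0.0035],"spin":0},{"offset":[0,0,-0.004],"spin":0}]'
python3 -m crank '[{"offset":[0,0,-0.0005],"spin":0},{"offset":[0,0,-0.001],"spin":0},{"offset":[0,0,-0.0015],"spin":0},{"offset":[0,0,-0.002],"spin":0},{"offset":[0,0,-0.0025],"spin":0},{"offset":[0,0,-0.003],"spin":0},{"offset":[0,0,-0.003],"spin":0},{"offset":[0,0,-0.003],"spin":0}]'
```

```text
clock: 30.8
eef_pos: [452.7, -386.4, 58.6]
eef_rot: [3.137, -0.017, 0.107]
wrist_force: [-0.3, 0.9, 3.0]
finger_gap: 0.1
clock: 31.47
eef_pos: [452.8, -386.5, 56.2]
eef_rot: [3.137, -0.017, 0.107]
wrist_force: [-2.7, 1.8, 10.3]
finger_gap: 0.6
```

Force is 10 N, above the 5 N full-press force, and the travel has stopped. Hold briefly, then release.

```bash
python3 -m crank '[{"offset":[0,0,-0.0005],"spin":0},{"offset":[0,0,-0.001],"spin":0},{"offset":[0,0,-0.001],"spin":0},{"offset":[0,0,-0.001],"spin":0},{"offset":[0,0,-0.001],"spin":0},{"offset":[0,0,-0.001],"spin":0},{"offset":[0,0,-0.001],"spin":0},{"offset":[0,0,-0.001],"spin":0}]'
python3 -m crank '[{"offset":[0,0,0.002],"spin":0},{"offset":[0,0,0.005],"spin":0},{"offset":[0,0,0.012],"spin":0},{"offset":[0,0,0.025],"spin":0},{"offset":[0,0,0.045],"spin":0},{"offset":[0,0,0.065],"spin":0},{"offset":[0,0,0.08],"spin":0},{"offset":[0,0,0.08],"spin":0}]'
python3 - <<'E'
from hd import *
p=manip.camera("side");print(depth(p["pixels"],p)[0]);t=manip.camera("top")
a=cv2.resize(p["pixels"][120:400,220:440,::-1],(471,600),interpolation=cv2.INTER_CUBIC)
b=cv2.resize(t["pixels"][140:280,280:360,::-1],(329,576),interpolation=cv2.INTER_CUBIC)
cv2.imwrite('pics/j.png',np.hstack([a,np.pad(b,((0,24),(0,0),(0,0)))]))
for k in("spare","motor","driver","cradle"): print(k,[np.round(r["location"]) for r in manip.search_frame(p,k)[:3]])
E
```

```text
clock: 32.13
eef_pos: [452.9, -386.6, 56.1]
eef_rot: [3.137, -0.017, 0.107]
wrist_force: [-5.7, 4.9, 13.9]
finger_gap: 0.7
clock: 32.8
eef_pos: [453.8, -387.4, 139.4]
eef_rot: [3.133, -0.02, 0.107]
wrist_force: [0.5, -0.2, 0.9]
finger_gap: 0.3
78.69105691056909
spare [array([516., 360.,  42.])]
motor []
driver [array([631., -55., 198.])]
cradle [array([519., -63., 132.]), array([372., 296.,  40.]), array([566., 216.,  37.])]
```

View pics/j.png

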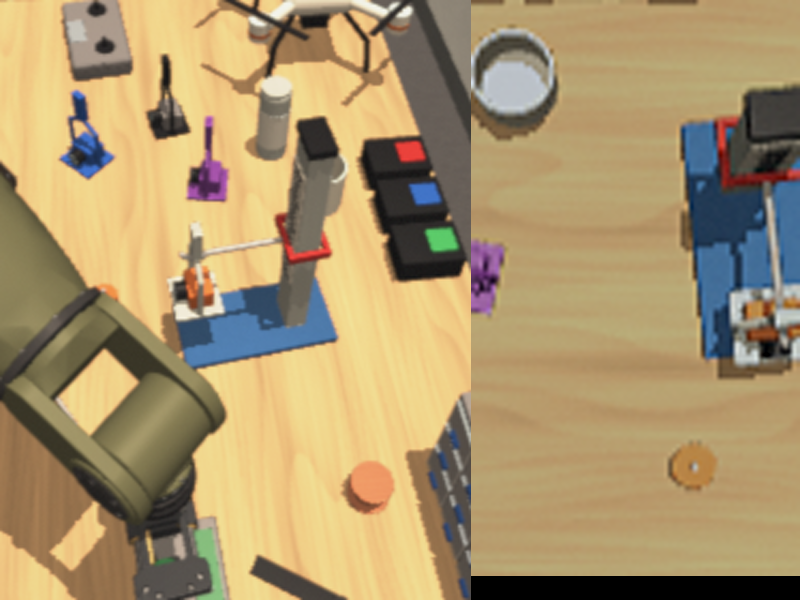

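The cradle hangs upright and still at 78.7 mm on the scale, the arm is clear of the button, and everything visible stands where it was. I'm handing in.

```bash
python3 -c "
from cell import manip
print(manip.sign_off())"
```

```text
the job is handed in; nothing more can be done
None
```

The silver cradle now hangs by its bail in the dip of the spring scale's hook. I pressed the recorder's green button fully and let go, and the job is handed in. The simulator gave no verdict.

**Hanging:** I lowered the cradle at no more than 24 mm/s, until the wrist load read 0.07 ± 0.06 N, then let go. The hook depth read 78.5 mm before letting go and 78.0, 78.5 and 78.7 mm afterwards, so it neither dropped nor sprang up in any way I could see. The last picture shows the cradle upright on the hook.

**Button:** The travel stopped hard at 10 to 14 N, against 5 N for a full press. The arm then lifted 83 mm clear. I did not see the button come up, because the gripper covered it in the last side view.

**Checks that disagreed or fell short:**
- **Contact height:** The forces put first contact with the hook about 5 mm higher than the geometry did. To check the fit I commanded 3 mm sideways, which met about 13 N of side force. I read that as the bail already seated in the dip, and moved back before letting go.
- **Weight:** The force zero is uncertain by about 0.3 N, so the cradle weighs roughly 7.2 N.
- **Other things on the bench:** Those I could see had not visibly moved. The screwdriver and most of the recorder were hidden by the arm in the last side view, so I could not confirm them there.

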